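Put the stacked check weights back in their holders

TASK

The balance has been checked: take the stack of four round steel weights off its pan and put each weight in its own white holder, the widest weight in the widest holder and so on down to the smallest, lying flat on the bottom of the recess. Do not drop or tip over any weight, and leave the small vial standing among the holders where it is.

Things in the scene. Friction and masses are not known exactly. Their poses are not given: they have to be found in the camera images.
- weight_widest_center (a point): plain round steel disc weight, 64 mm across, 22 mm high, flat above and below; at the start it is at the bottom, on the balance pan, up to a few mm off-centre. The point is its centre, 11 mm above its underside; its z axis points up. Loose, 552 g within a tenth. All four weights are the same steel and differ only in diameter
- weight_second_center (a point): plain round steel disc weight, 52 mm across, 22 mm high, flat above and below; at the start it is lying on the 64 mm weight, up to a few mm off-centre. The point is its centre, 11 mm above its underside; its z axis points up. Loose, 364 g within a tenth. All four weights are the same steel and differ only in diameter
- weight_third_center (a point): plain round steel disc weight, 40 mm across, 22 mm high, flat above and below; at the start it is lying on the 52 mm weight, up to a few mm off-centre. The point is its centre, 11 mm above its underside; its z axis points up. Loose, 216 g within a tenth. All four weights are the same steel and differ only in diameter
- weight_smallest_center (a point): plain round steel disc weight, 28 mm across, 22 mm high, flat above and below; at the start it is on top of the stack, up to a few mm off-centre. The point is its centre, 11 mm above its underside; its z axis points up. Loose, 106 g within a tenth. All four weights are the same steel and differ only in diameter
- holder_widest_floor (a point): round white plastic holder for the 64 mm weight: a shallow dish fixed to the worktop, 92 mm across outside, its recess 80 mm across (8 mm of play all round the weight), floor 3 mm above the worktop, rim 7 mm above the worktop. The point is the centre of the recess floor; z up. The four holders swap places from start to start and differ only in diameter
- holder_second_floor (a point): round white plastic holder for the 52 mm weight: a shallow dish fixed to the worktop, 80 mm across outside, its recess 68 mm across (8 mm of play all round the weight), floor 3 mm above the worktop, rim 7 mm above the worktop. The point is the centre of the recess floor; z up. The four holders swap places from start to start and differ only in diameter
- holder_third_floor (a point): round white plastic holder for the 40 mm weight: a shallow dish fixed to the worktop, 68 mm across outside, its recess 56 mm across (8 mm of play all round the weight), floor 3 mm above the worktop, rim 7 mm above the worktop. The point is the centre of the recess floor; z up. The four holders swap places from start to start and differ only in diameter
- holder_smallest_floor (a point): round white plastic holder for the 28 mm weight: a shallow dish fixed to the worktop, 56 mm across outside, its recess 44 mm across (8 mm of play all round the weight), floor 3 mm above the worktop, rim 7 mm above the worktop. The point is the centre of the recess floor; z up. The four holders swap places from start to start and differ only in diameter
- balance: low grey balance, fixed, 145 x 120 mm, top 28 mm above the worktop; its origin lies on the worktop under the pan's centre, its display end is -x (85 mm from the origin). Round steel pan 92 mm across, top 38 mm above the worktop; the stack on it ends 126 mm above the worktop. An open tool case stands at least 0.11 m left (+y) of the stack: box 120 mm high, raised lid 420 mm high
- vial_center (a point): small amber screw-cap vial standing loose on the worktop among the holders, 23 mm across and 46 mm high; the point is its centre, 23 mm above its foot; z up. To be left standing where it is
Things that resemble listed ones, but are neither listed nor needed, are in the scene too. What is shaped like the part that bears weight_widest_center but purple is not meant.

How it is judged:
By the outcome, as a careful person would: the job done as asked, in the order asked, and still so for the second after the job is handed in, with the robot touching nothing.
It also fails if it takes over 104 s, if anything falls off the work surface, if the arm or the gripper's body presses on something with over 40 N, if the wrist force passes 120 N, or if a joint passes its speed limit or range.

ROBOT

A 6-joint arm with a two-finger parallel gripper is mounted at the origin on a cart in front of the work surface, level with it; the furniture and walls round the work are solid. World frame = base frame: x ahead of the robot, y to its left, z up, the work surface at z = 0. Lengths are in mm, angles in rad, forces in N, time in s.
With the tool pointing down it reaches from about 350 to 975 mm from the base axis. Payload 7.1 kg.
Tool frame: the origin (TCP) lies between the finger pads; the fingertips stand 14 mm ahead of it and the grasp point (between the pads) lies 5 mm behind it (ctrl.tcp_to_tips is the distance from the TCP to the fingertips, in mm); z points along the fingers, y is the line along which they close (so a half turn about z gives the same grasp; the last joint's range is limited). The gripper opens to 88 mm and grips with 3 to 60 N. Pads are 20 mm wide; open, the fingers measure 115 mm over their backs; the gripper's body (75 mm by 178 mm) begins 61 mm behind the grasp point.
Start: joints at [-1.135, 0.423, 1.63, -0, 1.089, -0.019], TCP at [274.566, -561.443, 236.675] pointing down, gripper open.
Joint ranges: [-3, 3], [-0.9, 2.11], [0.09, 2.58], [-1.31, 4.45], [0.11, 2.69], [-2.54, 2.54]. Speed limits (rad/s): [2.39, 2.39, 3.01, 3.14, 3.14, 3.14].

INTERFACE

Orientations are given as a rotation vector (axis times angle).
In Python, from workcell import ctrl gives the robot as it stands.
- The arm moves only by the tool apply_moves, never from a script. Its argument "series" is a list that holds one entry, the list of rows, each a list of 7 numbers: the shift along the tool's x, y, z in cm, then the turn, a rotation vector about the tool's x, y, z in degrees, then the opening, from 0 (shut) to 1 (fully open). A call has 1 to 12 rows; each row shifts and turns the commanded pose from where the row before left it, along the tool's axes as they then stand; what a row does not reach is not made up. A row lasts 1/10 s, in which the tool goes at most 50 mm and 8.59 degrees, less where a joint would pass 70% of its speed; a pose out of reach is approached as far as the arm can. A call with a gripper value outside its range is refused whole. The fingers move at their own pace and stop on an object; the grip force is fixed at half the most. Time passes only in rows, so rows that do not move let the fingers close. It gives the time, the measured TCP pose, the force and the opening at its end, in the units of the state.
- ctrl.get_obs(): the state, without advancing time (a new reading comes with each control period).
- ctrl.get_image(name): name is "scene" or "side" or "wrist"; returns a dict with "img" (400x640x3 uint8, blue, green, red), "K" (3x3 intrinsics, pixels), "cam_to_world" (4x4, takes a point from camera to world coordinates). Camera axes: x right, y down, z forward; pixel columns grow to the right and rows downward; lengths in mm; the calibration is good to about 2 mm. A picture is of the moment at which its call begins. There is no depth.
- ctrl.close_job(): hands the job in, once; it reports no verdict.
The state is a dict: "t": time; "qpos": joint angles; "qvel": joint speeds; "joint_torque": joint torques, N m; "ee_pos": TCP position; "orientation": TCP orientation; "ft_force": force on the tool from outside, world axes, zero at the start; "moment": the same for the moment, N m; "width": finger opening in mm.
Only numpy, scipy, OpenCV 4.12 (cv2) and the standard library are available. Lean on these libraries where they do the work, as an engineer would, in place of code of your own. Each camera call takes 0.05 s, during which the arm holds its last target. There are 200 camera calls.

## Working session

There is one attempt and no reset: what is moved stays moved. The work goes in short steps, Python scripts to look and compute and a tool call to move; the robot and the scene stay as the last step left them, time stands still between calls to the robot, and variables do not carry over. Pictures are saved under pics/ and viewed, on a budget of 14 in all, crops included, one or two more only if the job needs it, and the job is handed in when it is done.

Besides the shell and the picture viewer there is one more tool, called after ">>>" as a command line: name --argument value ..., lists and objects as JSON in quotes. apply_moves: Moves the arm, as the interface text tells. Its arguments: {"type":"object","properties":{"series":{"type":"array","items":{"type":"array","items":{"type":"array","items":{"type":"number"}}}}},"required":["series"]}

```bash
mkdir -p pics; ls; cat > h.py <<'E'
import numpy as np, cv2
from workcell import ctrl
E
python3 - <<'E'
from h import *
o=ctrl.get_obs(); print({k:np.round(v,3).tolist() for k,v in o.items()}, ctrl.tcp_to_tips)
for n in ("scene","side"):
    d=ctrl.get_image(n); cv2.imwrite(f"pics/{n}0.png",d["img"]); np.savez(f"{n}0.npz",**d)
    print(n,np.round(d["K"],1).tolist(),np.round(d["cam_to_world"],3).tolist())
E
```

```text
pics
{'t': 0.0, 'qpos': [-1.135, 0.424, 1.631, -0.0, 1.089, -0.019], 'qvel': [0.002, 0.0, 0.0, 0.0, -0.002, 0.0], 'joint_torque': [-0.001, -54.464, -27.366, 0.064, 0.023, -0.0], 'ee_pos': [274.336, -560.969, 235.921], 'orientation': [-3.059, -0.708, 0.001], 'ft_force': [-0.37, 0.363, -0.231], 'moment': [0.015, 0.03, 0.05], 'width': 87.823} 14.0
scene [[397.0, 0.0, 325.3], [0.0, 397.0, 203.9], [0.0, 0.0, 1.0]] [[0.844, -0.266, 0.466, 122.342], [-0.536, -0.391, 0.748, -905.751], [-0.016, -0.881, -0.473, 499.261], [0.0, 0.0, 0.0, 1.0]]
side [[516.2, 0.0, 321.7], [0.0, 516.2, 200.9], [0.0, 0.0, 1.0]] [[0.992, -0.028, 0.127, 396.1], [-0.128, -0.391, 0.912, -1186.638], [0.024, -0.92, -0.391, 499.879], [0.0, 0.0, 0.0, 1.0]]
```

View pics/scene0.png

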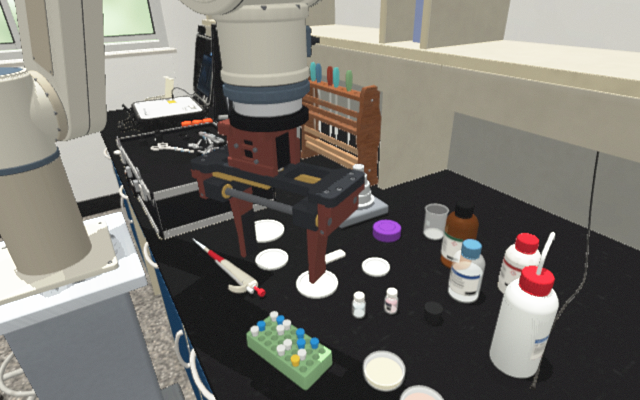

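View pics/side0.png

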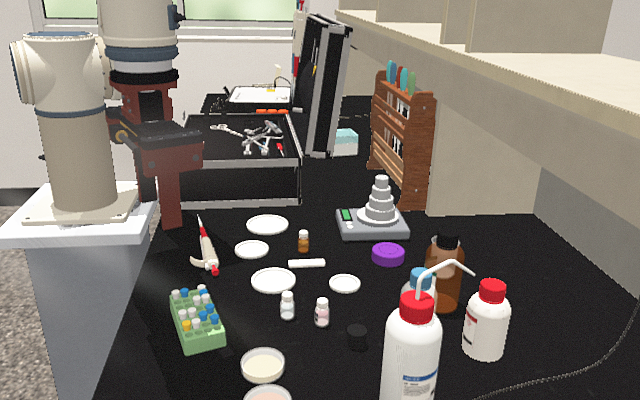

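The side view shows four white holders near (268,225), (252,249), (273,280) and (345,283). The amber vial is at (303,240), between a white bar at (307,263) and the holders. The stack on the grey balance is at (380,200) and the purple decoy at (388,254). The white lidded vials at (288,305) and (321,312) and the petri dishes at (262,365) and below are distractors. Next I'll measure the holders and the stack.

```bash
cat >> h.py <<'E'
def cast(d,uv,z):
    uv=np.atleast_2d(uv).astype(float); K,T=d["K"],d["cam_to_world"]
    r=np.c_[uv,np.ones(len(uv))]@np.linalg.inv(K).T@T[:3,:3].T
    c=T[:3,3]; return c+r*((z-c[2])/r[:,2])[:,None]
def proj(d,p):
    T=d["cam_to_world"]; q=(np.atleast_2d(p)-T[:3,3])@T[:3,:3]@d["K"].T; return q[:,:2]/q[:,2:]
def circ(d,c,z):
    w=cast(d,c+0.0,z)[:,:2]; (x,y),r=cv2.minEnclosingCircle(w.astype(np.float32))
    A=np.c_[w,np.ones(len(w))]; s=np.linalg.lstsq(A,(w**2).sum(1),rcond=None)[0]
    return s[:2]/2, 2*np.sqrt(s[2]+(s[:2]**2).sum()/4), 2*r
def load(n): return dict(np.load(n))
E
python3 - <<'E'
from h import *
for n in ("side","scene"):
    d=load(n+"0.npz"); hsv=cv2.cvtColor(d["img"],cv2.COLOR_BGR2HSV)
    m=((hsv[...,2]>150)&(hsv[...,1]<40)).astype(np.uint8)*255
    cs,_=cv2.findContours(m,cv2.RETR_EXTERNAL,cv2.CHAIN_APPROX_NONE)
    for c in cs:
        u=c[:,0].mean(0)
        if cv2.contourArea(c)<120 or u[1]<130: continue
        p,dm,e=circ(d,c[:,0],7); print(n,u.round(),cv2.contourArea(c),p.round(1),dm.round(1),round(e,1))
d=load("side0.npz"); i=d["img"]
a=cv2.resize(i[165:300,225:425],None,fx=4,fy=4,interpolation=cv2.INTER_CUBIC); cv2.imwrite("pics/c1.png",a)
E
```

```text
side [267. 392.] 353.5 [ 403.9 -671.8] 45.1 59.1
side [ 24. 377.] 572.0 [  83.2 -599.8] 56.0 99.1
side [262. 364.] 1218.5 [ 399.  -608.3] 67.4 74.0
side [ 12. 346.] 410.0 [  38.4 -538.4] 55.0 82.9
side [412. 361.] 4127.0 [ 608.  -601.8] 149.8 220.2
side [190. 317.] 200.5 [ 288.8 -488.7] 39.1 60.8
side [322. 306.] 155.5 [ 500.4 -474.7] 36.4 47.8
side [482. 327.] 2254.5 [ 759.9 -558.7] 126.1 184.7
side [344. 283.] 442.5 [ 548.9 -410. ] 58.4 62.7
side [278. 290.] 1176.0 [ 428.3 -418.9] 111.0 164.9
side [439. 273.] 268.5 [ 744.2 -429.8] 137.3 169.7
side [306. 262.] 255.0 [ 488.4 -332.5] 51.8 73.5
side [251. 249.] 465.0 [ 385. -268.] 71.0 77.5
side [204. 254.] 401.0 [ 297.5 -273.9] 91.8 143.0
side [267. 224.] 627.5 [ 419.3 -155.7] 95.3 102.4
side [372. 211.] 1579.0 [ 672.1 -100.8] 189.8 313.1
side [345. 149.] 266.5 [688.1 387.2] 127.5 169.4
scene [421. 393.] 288.5 [ 413.5 -676.6] 43.6 58.4
scene [ 12. 368.] 158.0 [ -60.7 -304.2] 27.0 42.7
scene [384. 370.] 1249.0 [ 402.6 -609.8] 64.3 69.4
scene [284. 347.] 142.0 [ 298.8 -491.3] 25.1 34.8
scene [164. 362.] 582.5 [ 131.9 -411.5] 63.8 99.7
s
[... 177 characters left out ...]
[ 455.1 -477.6] 46.3 66.8
scene [391. 301.] 193.0 [ 509.9 -501.8] 45.8 65.8
scene [316. 284.] 739.5 [ 422.3 -389.2] 73.6 84.1
scene [521. 318.] 4498.0 [ 652.5 -630.1] 195.9 285.0
scene [237. 278.] 502.5 [ 298.4 -278.7] 87.2 134.1
scene [375. 266.] 386.5 [ 549.  -408.3] 57.7 61.7
scene [467. 277.] 934.5 [ 676.6 -542.4] 93.9 160.4
scene [334. 256.] 143.0 [ 498.8 -332.4] 40.1 58.0
scene [271. 259.] 502.0 [ 384.5 -267.3] 69.2 73.5
scene [532. 254.] 629.0 [ 862.4 -549.5] 116.3 185.8
scene [267. 230.] 500.0 [ 425.3 -157.5] 86.4 99.4
scene [444. 237.] 735.5 [ 770.5 -409.7] 149.9 227.7
scene [367. 204.] 279.5 [ 686.5 -178.2] 96.7 166.1
scene [ 59. 162.] 21613.5 [-113271.2   35762.8] 236626.5 96564.2
```

View pics/c1.png

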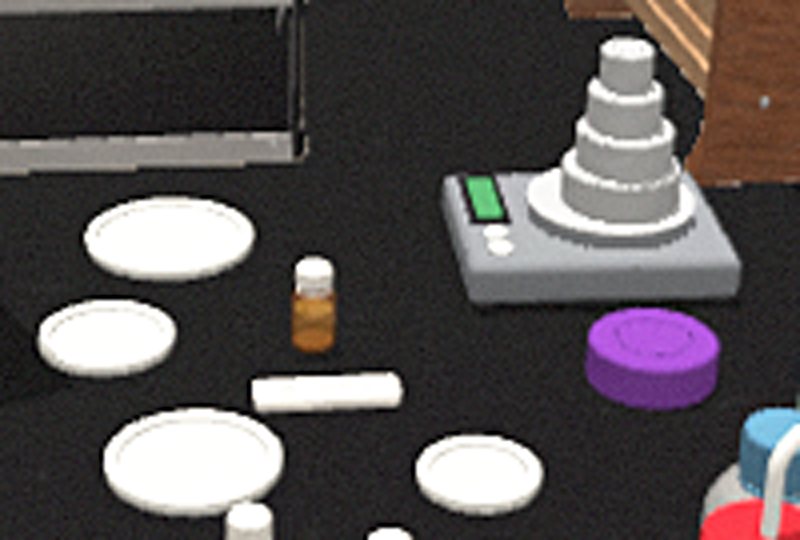

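The crop shows four holders at px (267,224), (251,249), (273,280) and (345,283), plus the amber vial at (303,241). The stack is on the grey balance, and the purple lookalike of the pan is at (388,254). Measured outer diameters of 95, 71, ~80 and 58 mm make them widest, third, second and smallest in that order. The petri dishes further right, at (262,364), are not among the holders. Next: positions of the stack, vial and case.

```bash
python3 - <<'E'
from h import *
d=load("side0.npz")
cr=lambda x,y:np.array([x/4+225-.4,y/4+165-.4])
print("top28",cast(d,cr(627,50),126),"top40",cast(d,cr(626,95),104),"pan",cast(d,cr(611,205),38))
print("vial foot",cast(d,cr(314,343),0), "cap",cast(d,cr(314,266),46))
print("case bottom corners",cast(d,[[150,205],cr(0,173),cr(300,158)],0).round(), "case top",cast(d,[cr(0,135),cr(290,125)],120).round())
print("balance corners",cast(d,[cr(445,180),cr(475,280),cr(737,262)],28).round())
print("rack",cast(d,[cr(690,182)],0).round())
s=load("scene0.npz"); print("side pts of h2", circ(d,np.array([cr(105,460),cr(284,460),cr(195,409),cr(195,506),cr(130,425),cr(260,425),cr(130,492)]),7))
# wrist pose: flange/camera info
w=ctrl.get_image("wrist"); o=ctrl.get_obs()
from scipy.spatial.transform import Rotation as R
T=np.eye(4);T[:3,:3]=R.from_rotvec(o["orientation"]).as_matrix();T[:3,3]=o["ee_pos"]
print(np.round(T,3)); print("cam in tool",np.round(np.linalg.inv(T)@w["cam_to_world"],3),w["K"][0])
E
```

```text
top28 [[ 658.6378695  -197.73852845  126.        ]] top40 [[ 657.67615895 -206.1023089   104.        ]] pan [[ 655.47411293 -200.32145327   38.        ]]
vial foot [[ 4.88408111e+02 -2.71788995e+02 -5.68434189e-14]] cap [[ 487.41127174 -277.21390322   46.        ]]
case bottom corners [[147. -18.   0.]
 [323. -47.   0.]
 [502. -38.  -0.]] case top [[ 338. -276.  120.]
 [ 475. -273.  120.]]
balance corners [[ 575. -139.   28.]
 [ 571. -263.   28.]
 [ 711. -254.   28.]]
rack [[732. -90.   0.]]
side pts of h2 (array([ 423.61828716, -385.02088386]), np.float64(80.63318577118388), 82.12348937988281)
[[ 8.98000e-01  4.39000e-01 -0.00000e+00  2.74397e+02]
 [ 4.39000e-01 -8.98000e-01  1.00000e-03 -5.61103e+02]
 [-0.00000e+00 -1.00000e-03 -1.00000e+00  2.36088e+02]
 [ 0.00000e+00  0.00000e+00  0.00000e+00  1.00000e+00]]
cam in tool [[-1.00000e-03 -9.59000e-01 -2.84000e-01  7.85940e+01]
 [ 1.00000e+00 -0.00000e+00 -1.00000e-03  9.59000e-01]
 [ 1.00000e-03 -2.84000e-01  9.59000e-01 -1.47791e+02]
 [ 0.00000e+00  0.00000e+00  0.00000e+00  1.00000e+00]] [294.26335787   0.         318.05332386]
```

>>> apply_moves --series '[[[0,0,0,0,0,-8,1],[0,0,0,0,0,-8,1],[0,0,0,0,0,-8,1],[0,0,0,0,0,-8,1],[0,0,0,0,0,-8,1],[0,0,0,0,0,-8,1],[0,0,0,0,0,-8,1],[0,0,0,0,0,-8,1]]]'

```text
t: 0.95
ee_pos: [274.5, -561.3, 236.4]
orientation: [-2.214, -2.229, -0.0]
ft_force: [-0.4, -0.0, 0.1]
width: 87.8
```

>>> apply_moves --series '[[[1.5,1.6,0,0,0,0,1],[3,3.2,0,0,0,0,1],[3,3.2,0,0,0,0,1],[3,3.2,0,0,0,0,1],[3,3.2,0,0,0,0,1],[3,3.2,0,0,0,0,1],[3,3.2,0,0,0,0,1],[3,3.2,0,0,0,0,1],[3,3.2,0,0,0,0,1],[3,3.2,0,0,0,0,1],[3,3.2,0,0,0,0,1],[1.5,1.6,0,0,0,0,1]]]'

```text
t: 2.15
ee_pos: [628.3, -228.3, 236.3]
orientation: [-2.218, -2.225, -0.001]
ft_force: [0.1, 0.0, -0.5]
width: 88.3
```

>>> apply_moves --series '[[[1.5,1.5,0,0,0,0,1],[1.5,1.5,0,0,0,0,1],[0,0,0,0,0,0,1],[0,0,0,0,0,0,1]]]'

```text
t: 2.55
ee_pos: [656.0, -201.1, 236.4]
orientation: [-2.22, -2.223, 0.001]
ft_force: [0.4, 0.4, 0.6]
width: 87.9
```

```bash
cat >> h.py <<'E'
def snap(n,tag):
    d=ctrl.get_image(n); cv2.imwrite(f"pics/{tag}.png",d["img"]); np.savez(f"{tag}.npz",**d); return d
E
python3 - <<'E'
from h import *
for n in ("wrist","scene"): snap(n,n+"1")
o=ctrl.get_obs(); print({k:np.round(v,3).tolist() for k,v in o.items()})
s=load("scene0.npz"); print("bottles",cast(s,[[465,297],[455,265],[434,236]],0).round())
d=load("scene1.npz"); hsv=cv2.cvtColor(d["img"],cv2.COLOR_BGR2HSV)
m=((hsv[...,2]>150)&(hsv[...,1]<40)).astype(np.uint8)*255
for c in cv2.findContours(m,cv2.RETR_EXTERNAL,cv2.CHAIN_APPROX_NONE)[0]:
    u=c[:,0].mean(0)
    if 300<cv2.contourArea(c)<1500 and 250<u[0]<400 and u[1]>200:
        p,dm,e=circ(d,c[:,0],7); print(u.round(),p.round(1),dm.round(1),round(e,1))
a=np.vstack([cv2.imread("pics/wrist1.png")[:, :],cv2.resize(cv2.imread("pics/scene1.png")[100:300],None,fx=1,fy=1)]); cv2.imwrite("pics/c2.png",a)
E
```

```text
{'t': 2.65, 'qpos': [-0.316, 0.513, 1.484, -0.0, 1.146, -0.316], 'qvel': [-0.005, -0.004, 0.001, 0.001, -0.001, 0.002], 'joint_torque': [0.62, -60.629, -28.614, 0.082, 0.031, 0.001], 'ee_pos': [655.52, -201.826, 236.58], 'orientation': [-2.221, -2.221, 0.001], 'ft_force': [0.728, -0.412, -0.531], 'moment': [-0.06, -0.056, -0.012], 'width': 87.495}
bottles [[ 633. -565.    0.]
 [ 692. -489.    0.]
 [ 737. -388.    0.]]
[384. 370.] [ 402.5 -609.8] 64.4 69.6
[317. 283.] [ 423.1 -386.3] 81.3 84.7
[375. 266.] [ 549.  -408.3] 57.7 61.7
[272. 259.] [ 384.8 -267.9] 68.2 71.9
[264. 230.] [ 419.3 -156. ] 92.2 96.7
```

View pics/c2.png

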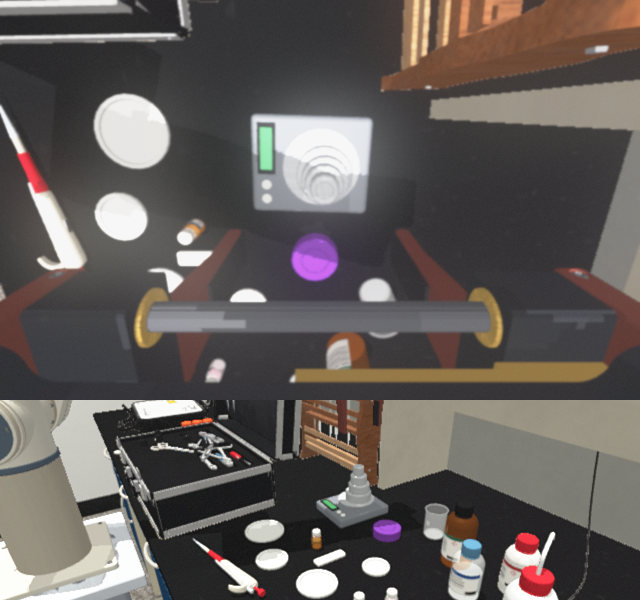

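The wrist picture shows the balance around (312,165), with the stack's concentric discs at about (322,175), the purple part at (315,257), and the widest and third holders at (132,131) and (121,216). The scene picture, now unobstructed, gives all four holders (92.2, 81.3, 68.2 and 57.7 mm) and agrees with the side view. I'll enlarge the stack for the disc centres.

```bash
python3 - <<'E'
from h import *
d=load("wrist1.npz"); s=load("scene1.npz")
print(proj(d,[[655.5,-201.8,126],[657,-200,126]]).round(1))
a=cv2.resize(d["img"][115:215,272:372],None,fx=6,fy=6,interpolation=cv2.INTER_CUBIC)
a=cv2.normalize(cv2.cvtColor(a,cv2.COLOR_BGR2GRAY).astype(float),None,0,255,cv2.NORM_MINMAX).astype(np.uint8)
a=cv2.createCLAHE(3,(4,4)).apply(a)
cv2.imwrite("pics/c3.png",a)
E
```

```text
[[316.7 200.3]
 [318.3 198.4]]
```

View pics/c3.png

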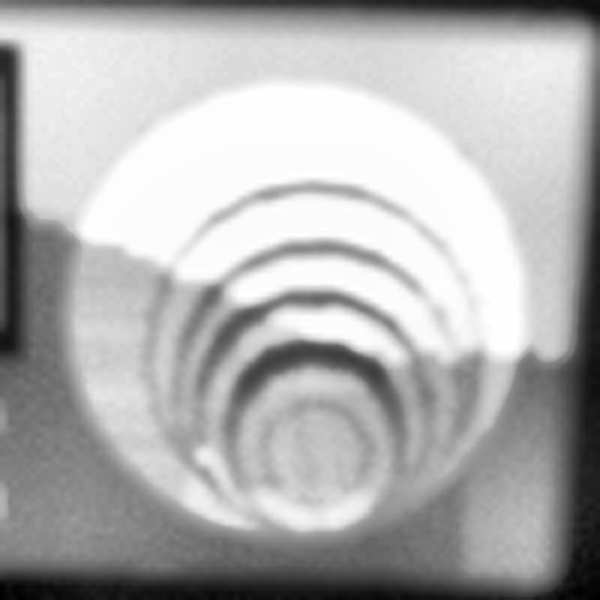

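```bash
python3 - <<'E'
from h import *
d=load("wrist1.npz")
cr=lambda x,y:np.array([x/6+272-.4,y/6+115-.4])
def f(n,pts,z): p,dm,e=circ(d,np.array([cr(*q) for q in pts]),z); print(n,p.round(1),round(dm,1))
f("28",[(235,450),(393,450),(314,372),(260,390),(368,390),(314,532)],126)
f("40",[(320,303),(205,430),(425,430),(250,335),(390,335)],104)
f("52",[(318,252),(178,390),(452,390),(225,302),(415,300)],82)
f("64",[(320,190),(152,350),(482,350),(210,225),(440,240)],60)
f("pan",[(70,310),(525,310),(298,82),(298,530),(105,220),(130,440)],38)
g=cv2.cvtColor(load("scene1.npz")["img"],cv2.COLOR_BGR2GRAY)
for n,b in (("scene1",(315,160,400,230)),("side0",(330,165,415,245))):
    D=load(n+".npz"); i=D["img"][b[1]:b[3],b[0]:b[2]]
    cv2.imwrite(f"pics/_{n}.png",cv2.resize(i,None,fx=4.6,fy=5,interpolation=cv2.INTER_CUBIC)) 
cv2.imwrite("pics/c4.png",np.hstack([cv2.resize(cv2.imread("pics/_scene1.png"),(390,400)),cv2.resize(cv2.imread("pics/_side0.png"),(390,400))]))
E
```

```text
28 [ 662.1 -192. ] 24.7
40 [ 662.9 -191.8] 36.0
52 [ 663.4 -192.8] 47.5
64 [ 663.8 -190.6] 61.8
pan [ 661.4 -186.9] 88.7
```

View pics/c4.png

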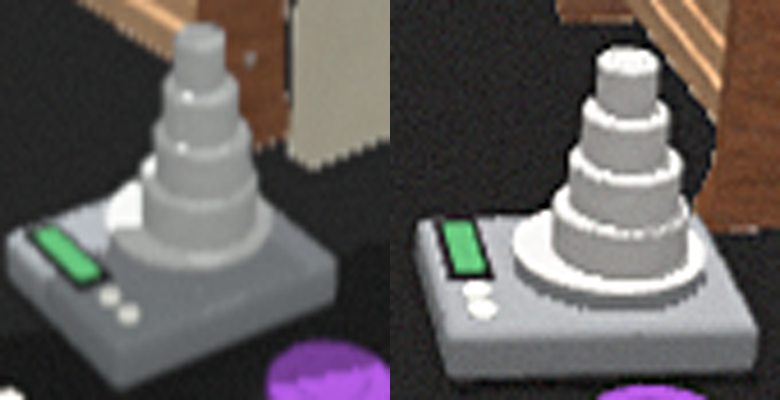

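The left panel (scene) has the top disc spanning columns 175–226 and the right panel (side) 597–659, both upright. The wrist and side views differ by about 6 mm, so I'll triangulate the disc centres from the silhouette mid-columns of both views. These don't depend on the height of the edges.

```bash
python3 - <<'E'
from h import *
a=load("scene1.npz"); b=load("side0.npz"); w=load("wrist1.npz")
pa=lambda x,y:np.array([315+x*85/390-.5,160+y*70/400-.5]); pb=lambda x,y:np.array([330+(x-390)*85/390-.5,165+y*80/400-.5])
for n,z,A,B in (("28",115,(200.5,64),(628,84)),("40",93,(201,108),(626.5,135)),("52",71,(204.5,160),(627.5,190)),("64",49,(200,215),(621,243))):
    # unknown x,y at known mid height z: horizontal bearing only from each view
    p=np.array([657.,-200.])
    for _ in range(10):
        f=lambda q:np.array([proj(a,[[*q,z]])[0,0]-pa(*A)[0],proj(b,[[*q,z]])[0,0]-pb(*B)[0]])
        J=np.c_[(f(p+[1,0])-f(p)),(f(p+[0,1])-f(p))]; p=p-np.linalg.solve(J,f(p))
    print(n,p.round(1),"row resid",(proj(a,[[*p,z]])[0,1]-pa(*A)[1]).round(1),(proj(b,[[*p,z]])[0,1]-pb(*B)[1]).round(1), proj(w,[[*p,z+11]]).round(1))
# holders seen by wrist vs. scene/side
hsv=cv2.cvtColor(w["img"],cv2.COLOR_BGR2HSV)
m=((hsv[...,2]>140)&(hsv[...,1]<45)).astype(np.uint8)*255
for c in cv2.findContours(m,cv2.RETR_EXTERNAL,cv2.CHAIN_APPROX_NONE)[0]:
    if 1000<cv2.contourArea(c)<8000:
        p,dm,e=circ(w,c[:,0],7); print(c[:,0].mean(0).round(),p.round(1),round(dm,1),round(e,1))
E
```

```text
28 [ 659.6 -197.2] row resid -0.5 0.6 [[321.2 195.5]]
40 [ 660.4 -197.4] row resid -0.0 0.1 [[321.8 189.6]]
52 [ 662.  -199.2] row resid -0.9 -1.0 [[323. 186.]]
64 [ 660.9 -197.6] row resid -2.7 -2.5 [[321.7 179.8]]
[196. 321.] [ 468.3 -439.6] 97.3 150.6
[121. 216.] [ 388.2 -261.4] 70.1 72.9
[ 54. 232.] [ 282.2 -283.5] 94.7 132.7
[131. 131.] [ 423.  -148.7] 92.0 94.0
[542. 107.] [ 929.7 -131.5] 170.5 264.8
```

Both fixed cameras agree to within 1 mm, while the wrist camera reads (+3.5,+7) mm off on the holders and the stack alike. I'll trust the fixed pair and check with the fingertips around the top disc. Fingertips go 6 mm above each disc's underside, so they clear the holder rim when releasing.

>>> apply_moves --series '[[[0.4,0.4,2,0,0,0,1],[0,0,3,0,0,0,1],[0,0,3,0,0,0,1],[0,0,2.2,0,0,0,1],[0,0,1,0,0,0,1],[0,0,0,0,0,0,0.6],[0,0,0,0,0,0,0.6],[0,0,0,0,0,0,0.6]]]'

```text
t: 3.45
ee_pos: [661.1, -197.6, 126.4]
orientation: [2.219, 2.221, 0.002]
ft_force: [-0.1, 0.0, 0.7]
width: 67.1
```

```bash
python3 - <<'E'
from h import *
o=ctrl.get_obs(); print(o["ee_pos"].round(1),o["width"],o["ft_force"].round(1))
a=snap("scene","scene2"); b=snap("side","side2"); w=snap("wrist","wrist2")
cs=[]
for d in (a,b,w):
    u=proj(d,[[660,-197,115]])[0]; x,y=u.astype(int); print(u.round(1))
    i=d["img"][max(y-40,0):y+40,x-32:x+32]; cs.append(cv2.resize(i,(266,332),interpolation=cv2.INTER_CUBIC))
    p=proj(d,[o["ee_pos"]+[0,0,-14]])[0]; print("tips mid",p.round(1))
cv2.imwrite("pics/c5.png",np.hstack(cs))
E
```

```text
[ 661.1 -197.6  126.4] 67.06084007857177 [-0.1  0.   0.7]
[358.3 170.1]
tips mid [358.8 171.1]
[381.5 181.9]
tips mid [382.  183.1]
[315.1 247.2]
tips mid [317.  246.1]
```

View pics/c5.png

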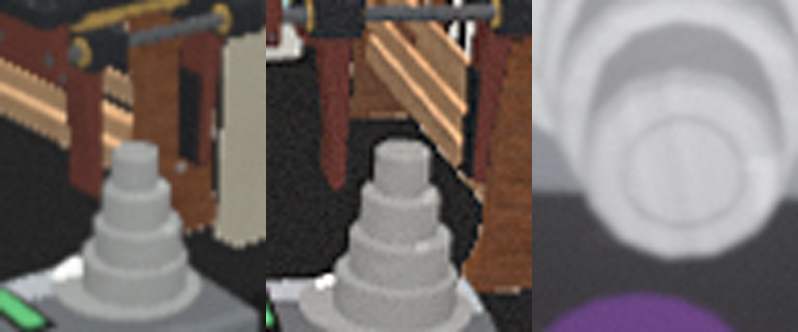

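The fingertips straddle the top disc in the scene and side crops, with finger midpoint and disc centre within about 1 px. The wrist crop also has the disc centred. I'll go down 2 mm, close and lift.

>>> apply_moves --series '[[[0,-0.1,0.2,0,0,0,0.6],[0,0,0,0,0,0,0.2],[0,0,0,0,0,0,0.2],[0,0,0,0,0,0,0.2],[0,0,0,0,0,0,0.2],[0,0,0,0,0,0,0.2],[0,0,0,0,0,0,0.2],[0,0,0,0,0,0,0.2],[0,0,0,0,0,0,0.2],[0,0,0,0,0,0,0.2]]]'

```text
t: 4.6
ee_pos: [659.2, -197.1, 122.7]
orientation: [2.22, 2.223, 0.0]
ft_force: [1.1, -1.1, 0.1]
width: 27.5
```

Tips are only about 4.5 mm above the underside, which is marginal over the holder rim, so I'll regrip 2 mm higher.

>>> apply_moves --series '[[[0,0,0,0,0,0,0.42],[0,0,0,0,0,0,0.42],[0,0,-0.2,0,0,0,0.42],[0,0,0,0,0,0,0.1],[0,0,0,0,0,0,0.1],[0,0,0,0,0,0,0.1],[0,0,0,0,0,0,0.1],[0,0,0,0,0,0,0.1],[0,0,0,0,0,0,0.1]]]'

```text
t: 5.5
ee_pos: [659.3, -197.1, 124.9]
orientation: [2.22, 2.222, 0.0]
ft_force: [-0.6, 0.1, 3.1]
width: 27.1
```

>>> apply_moves --series '[[[0,0,-0.5,0,0,0,0.1],[0,0,-2,0,0,0,0.1],[0,0,-2.5,0,0,0,0.1],[0,0,-1,0,0,0,0.1],[0,0,0,0,0,0,0.1]]]'

```text
t: 6.0
ee_pos: [660.1, -197.3, 186.4]
orientation: [2.218, 2.221, 0.002]
ft_force: [-0.4, -0.9, -1.3]
width: 27.6
```

>>> apply_moves --series '[[[-1.1,-0.6,0,0,0,0,0.1],[-3,-1.5,0,0,0,0,0.1],[-4,-2,0,0,0,0,0.1],[-4,-2,0,0,0,0,0.1],[-4,-2,0,0,0,0,0.1],[-3.5,-2,0,0,0,0,0.1],[-1.5,-1,0,0,0,0,0.1],[0,0,0,0,0,0,0.1],[0,0,3,0,0,0,0.1],[0,0,4,0,0,0,0.1],[0,0,4,0,0,0,0.1],[0,0,0,0,0,0,0.1]]]'

```text
t: 7.2
ee_pos: [545.2, -403.9, 68.3]
orientation: [-2.211, -2.216, 0.002]
ft_force: [-0.5, 0.2, -2.2]
width: 27.5
```

```bash
python3 - <<'E'
from h import *
o=ctrl.get_obs(); print(o["ee_pos"].round(1),o["width"],o["ft_force"].round(1))
a=snap("scene","scene3"); b=snap("side","side3")
cs=[]
for d in (a,b):
    u=proj(d,[[549,-408.5,40]])[0]; x,y=u.astype(int)
    i=d["img"][y-60:y+40,x-50:x+50]; cs.append(cv2.resize(i,(400,400),interpolation=cv2.INTER_CUBIC))
cv2.imwrite("pics/c6.png",np.hstack(cs))
E
```

```text
[ 545.2 -403.9   68.3] 27.51032211696257 [-0.5  0.2 -2.2]
```

View pics/c6.png

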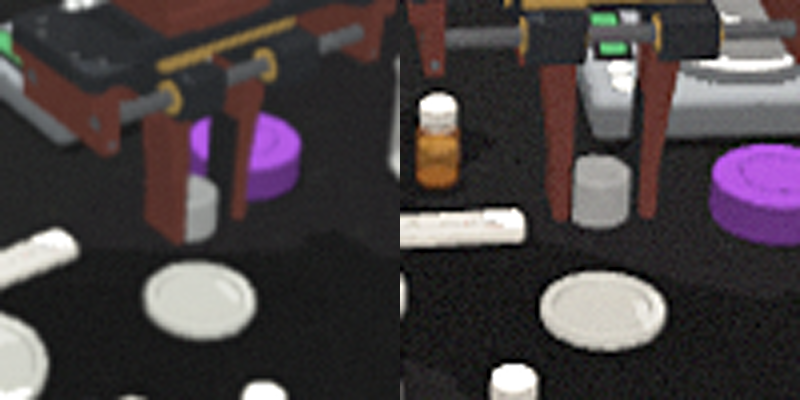

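The disc is held level above the smallest holder. I'll correct the small x/y shortfall while descending.

>>> apply_moves --series '[[[-0.4,0.4,1.5,0,0,0,0.1],[0,0,1.5,0,0,0,0.1],[0,0,0.4,0,0,0,0.1],[0,0,0,0,0,0,0.1],[0,0,0,0,0,0,0.1]]]'

```text
t: 7.8
ee_pos: [552.5, -412.3, 40.9]
orientation: [2.22, 2.222, 0.0]
ft_force: [0.3, 0.2, -1.7]
width: 27.4
```

>>> apply_moves --series '[[[0,0,0,0,0,0,0.1],[0,0,0,0,0,0,0.1]]]'

```text
t: 8.0
ee_pos: [552.6, -412.4, 41.3]
orientation: [2.22, 2.222, 0.0]
ft_force: [0.7, -0.1, -1.3]
width: 27.4
```

>>> apply_moves --series '[[[0.4,-0.4,0,0,0,0,0.1],[0,0,0.8,0,0,0,0.1],[0,0,0.6,0,0,0,0.1],[0,0,0.2,0,0,0,0.1],[0,0,0,0,0,0,0.1],[0,0,0,0,0,0,0.1],[0,0,0,0,0,0,0.1]]]'

```text
t: 8.7
ee_pos: [548.5, -408.2, 24.5]
orientation: [2.22, 2.223, -0.0]
ft_force: [-0.8, -0.2, -1.0]
width: 27.2
```

>>> apply_moves --series '[[[0,0,0.06,0,0,0,0.1],[0,0,0.06,0,0,0,0.1],[0,0,0,0,0,0,0.1],[0,0,0,0,0,0,0.1]]]'

```text
t: 9.1
ee_pos: [548.5, -408.3, 23.9]
orientation: [2.22, 2.222, 0.0]
ft_force: [-0.9, 0.9, 4.3]
width: 27.5
```

Contact felt at 4–5 N, so I'll release, rise and go back over the stack.

>>> apply_moves --series '[[[0,0,0,0,0,0,0.45],[0,0,0,0,0,0,0.45],[0,0,0,0,0,0,0.45],[0,0,-1,0,0,0,0.45],[0,0,-3,0,0,0,0.45],[0,0,-4,0,0,0,1],[0,0,-4,0,0,0,1],[0,0,-3,0,0,0,1],[0,0,0,0,0,0,1]]]'

```text
t: 10.0
ee_pos: [550.9, -410.1, 179.7]
orientation: [2.214, 2.216, 0.002]
ft_force: [1.0, -0.3, 0.2]
width: 67.7
```

>>> apply_moves --series '[[[1,0.5,0,0,0,0,1],[3,1.5,0,0,0,0,1],[4,2.1,0,0,0,0,1],[4,2.1,0,0,0,0,1],[4,2.1,0,0,0,0,1],[3,1.6,0,0,0,0,1],[1.5,0.9,0,0,0,0,1],[0.6,0.3,0,0,0,0,1],[0,0,0,0,0,0,1],[0,0,0,0,0,0,1],[0,0,0,0,0,0,1]]]'

```text
t: 11.1
ee_pos: [658.5, -198.6, 173.4]
orientation: [-2.222, -2.22, 0.001]
ft_force: [-0.1, 0.6, -0.8]
width: 87.9
```

```bash
python3 - <<'E'
from h import *
print(ctrl.get_obs()["ee_pos"].round(1))
a=snap("scene","scene4"); b=snap("side","side4"); w=snap("wrist","wrist4")
cs=[]
for d,q,r in ((a,[549,-408.5,15],30),(b,[549,-408.5,15],30),(b,[660,-198,80],40),(w,[660,-198,104],60)):
    x,y=proj(d,[q])[0].astype(int); print(x,y)
    cs.append(cv2.resize(d["img"][y-r:y+r,x-r:x+r],(390,290) if 0 else (300,300),interpolation=cv2.INTER_CUBIC))
cv2.imwrite("pics/c7.png",np.vstack([np.hstack(cs[:2]),np.hstack(cs[2:])]))
E
```

```text
[ 658.5 -198.6  173.4]
375 262
344 278
380 197
318 214
```

View pics/c7.png

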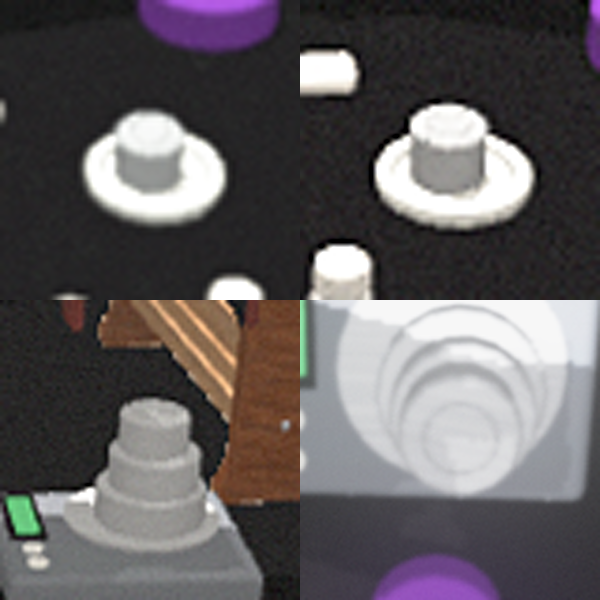

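The smallest weight lies flat, centred in its holder, and the rest of the stack is undisturbed. Next is the 40 mm disc.

>>> apply_moves --series '[[[0.1,0.1,2,0,0,0,0.75],[0,0,3,0,0,0,0.75],[0,0,1.6,0,0,0,0.75],[0,0,0.5,0,0,0,0.75],[0,0,0,0,0,0,0.75],[0,0,0,0,0,0,0.75],[0,0,0,0,0,0,0.75]]]'

```text
t: 11.95
ee_pos: [661.1, -196.3, 103.9]
orientation: [2.219, 2.221, 0.002]
ft_force: [0.1, -0.1, 0.3]
width: 66.1
```

>>> apply_moves --series '[[[-0.1,0,0.1,0,0,0,0.75],[0,0,0,0,0,0,0.2],[0,0,0,0,0,0,0.2],[0,0,0,0,0,0,0.2],[0,0,0,0,0,0,0.2],[0,0,0,0,0,0,0.2],[0,0,0,0,0,0,0.2],[0,0,0,0,0,0,0.2],[0,0,0,0,0,0,0.2]]]'

```text
t: 12.85
ee_pos: [660.3, -197.1, 101.6]
orientation: [2.22, 2.222, 0.0]
ft_force: [1.4, -0.0, 0.4]
width: 39.2
```

>>> apply_moves --series '[[[0,0,-0.5,0,0,0,0.2],[0,0,-2,0,0,0,0.2],[0,0,-2.5,0,0,0,0.2],[0,0,-1,0,0,0,0.2],[0,-1.5,0,0,0,0,0.2],[-0.5,-3,0,0,0,0,0.2],[-1,-4,0,0,0,0,0.2],[-1,-4,0,0,0,0,0.2],[-1,-4,0,0,0,0,0.2],[-1,-4,0,0,0,0,0.2],[-1,-4,0,0,0,0,0.2],[-1,-2,0,0,0,0,0.2]]]'

```text
t: 14.05
ee_pos: [391.5, -261.6, 161.0]
orientation: [-2.219, -2.22, 0.001]
ft_force: [0.7, -0.5, -1.6]
width: 39.5
```

>>> apply_moves --series '[[[-0.6,-1,0,0,0,0,0.2],[0,0,0,0,0,0,0.2],[0,0,0,0,0,0,0.2],[0,0,0,0,0,0,0.2]]]'

```text
t: 14.45
ee_pos: [386.4, -268.3, 161.5]
orientation: [2.219, 2.223, 0.0]
ft_force: [0.2, 0.2, -2.3]
width: 39.6
```

>>> apply_moves --series '[[[0,-0.1,2,0,0,0,0.2],[0,0,3,0,0,0,0.2],[0,0,3,0,0,0,0.2],[0,0,3,0,0,0,0.2],[0,0,1.5,0,0,0,0.2],[0,0,0.8,0,0,0,0.2],[0,0,0,0,0,0,0.2],[0,0,0,0,0,0,0.2],[0,0,0,0,0,0,0.2]]]'

```text
t: 15.35
ee_pos: [385.0, -268.7, 29.3]
orientation: [2.219, 2.222, 0.0]
ft_force: [-0.3, -0.0, -2.2]
width: 39.0
```

>>> apply_moves --series '[[[0,0,0.3,0,0,0,0.2],[0,0,0.2,0,0,0,0.2],[0,0,0.06,0,0,0,0.2],[0,0,0,0,0,0,0.2],[0,0,0,0,0,0,0.2]]]'

```text
t: 15.85
ee_pos: [384.3, -268.4, 22.9]
orientation: [2.22, 2.223, -0.0]
ft_force: [-0.3, 0.8, -1.5]
width: 39.1
```

>>> apply_moves --series '[[[0,0,0.06,0,0,0,0.2],[0,0,0,0,0,0,0.2],[0,0,0,0,0,0,0.2]]]'

```text
t: 16.15
ee_pos: [384.3, -268.4, 22.5]
orientation: [2.22, 2.222, 0.0]
ft_force: [-0.5, 0.7, 4.0]
width: 39.4
```

Contact again, so release and go back for the 52 mm disc.

>>> apply_moves --series '[[[0,0,0,0,0,0,0.6],[0,0,0,0,0,0,0.6],[0,0,0,0,0,0,0.6],[0,0,-1,0,0,0,0.6],[0,0,-3,0,0,0,0.6],[0,0,-4,0,0,0,1],[0,0,-4,0,0,0,1],[0,0,-2,0,0,0,1],[0,1,0,0,0,0,1],[0.5,2.7,0,0,0,0,1],[1,4,0,0,0,0,1],[1,4,0,0,0,0,1]]]'

```text
t: 17.35
ee_pos: [502.3, -242.7, 161.6]
orientation: [-2.221, -2.221, 0.0]
ft_force: [0.3, -0.5, 1.1]
width: 87.6
```

>>> apply_moves --series '[[[1,4,0,0,0,0,1],[1,4,0,0,0,0,1],[1,4,0,0,0,0,1],[1,2.5,0,0,0,0,1],[0.5,1.5,0,0,0,0,1],[0,0,0,0,0,0,1],[0,0,0,0,0,0,1],[0,0,0,0,0,0,1]]]'

```text
t: 18.15
ee_pos: [660.0, -198.2, 161.6]
orientation: [-2.22, -2.221, 0.001]
ft_force: [0.1, -0.7, 1.0]
width: 87.5
```

```bash
python3 - <<'E'
from h import *
print(ctrl.get_obs()["ee_pos"].round(1))
a=snap("scene","scene5"); b=snap("side","side5")
cs=[]
for d,q,r in ((a,[385,-268,15],30),(b,[385,-268,15],30),(a,[660,-198,65],40),(b,[660,-198,65],40)):
    x,y=proj(d,[q])[0].astype(int); print(x,y)
    cs.append(cv2.resize(d["img"][y-r:y+r,x-r:x+r],(300,300),interpolation=cv2.INTER_CUBIC))
cv2.imwrite("pics/c8.png",np.vstack([np.hstack(cs[:2]),np.hstack(cs[2:])]))
for d in (a,b): print(proj(d,[[661,-198,71]])[0].round(1))
E
```

```text
[ 660.  -198.2  161.6]
271 255
251 244
358 188
380 203
[358.4 186.5]
[380.7 201.3]
```

View pics/c8.png

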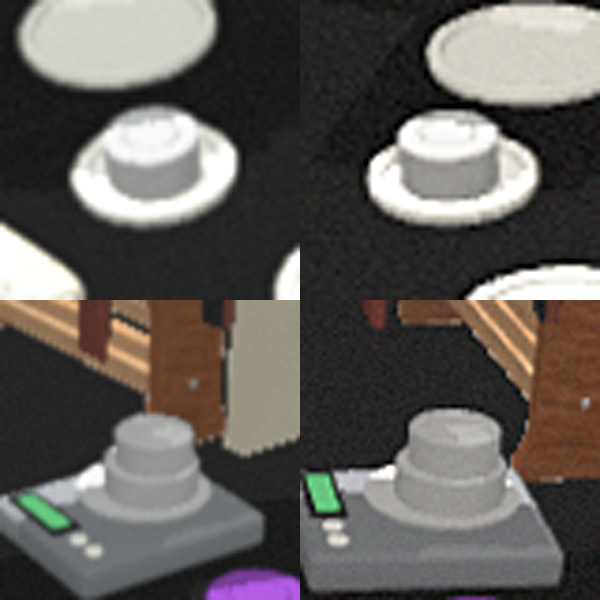

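The 40 mm weight is flat inside the third holder, and the 52 and 64 mm discs are undisturbed. Next is the 52 mm disc.

>>> apply_moves --series '[[[0,0.1,2,0,0,0,0.85],[0,0,3,0,0,0,0.85],[0,0,2.1,0,0,0,0.85],[0,0,0.9,0,0,0,0.85],[0,0,0,0,0,0,0.85],[0,0,0,0,0,0,0.85],[0,0,0,0,0,0,0.85],[0,0,0,0,0,0,0.85]]]'

```text
t: 19.05
ee_pos: [662.9, -198.3, 83.6]
orientation: [2.219, 2.221, 0.001]
ft_force: [0.5, 0.4, 0.2]
width: 74.6
```

>>> apply_moves --series '[[[0,-0.1,0.1,0,0,0,0.85],[0,0,0,0,0,0,0.85],[0,0,0,0,0,0,0.4],[0,0,0,0,0,0,0.4],[0,0,0,0,0,0,0.4],[0,0,0,0,0,0,0.4],[0,0,0,0,0,0,0.4],[0,0,0,0,0,0,0.4],[0,0,0,0,0,0,0.4]]]'

```text
t: 19.95
ee_pos: [661.4, -198.1, 81.3]
orientation: [2.22, 2.222, 0.0]
ft_force: [1.8, -0.9, -0.1]
width: 51.4
```

>>> apply_moves --series '[[[0,0,-0.5,0,0,0,0.4],[0,0,-2,0,0,0,0.4],[0,0,-3,0,0,0,0.4],[0,0,-1,0,0,0,0.4],[-1,-1,0,0,0,0,0.4],[-2,-3,0,0,0,0,0.4],[-3,-4,0,0,0,0,0.4],[-3,-4,0,0,0,0,0.4],[-3,-4,0,0,0,0,0.4],[-3,-4,0,0,0,0,0.4],[-2,-2,0,0,0,0,0.4],[-1,-1,0,0,0,0,0.4]]]'

```text
t: 21.15
ee_pos: [427.6, -379.3, 144.9]
orientation: [-2.221, -2.217, 0.001]
ft_force: [0.4, 0.8, -3.6]
width: 51.5
```

>>> apply_moves --series '[[[-0.7,-0.8,0,0,0,0,0.4],[0,0,0,0,0,0,0.4],[0,0,0,0,0,0,0.4],[0,0,0,0,0,0,0.4]]]'

```text
t: 21.55
ee_pos: [424.2, -384.5, 146.1]
orientation: [-2.219, -2.224, -0.0]
ft_force: [0.4, 0.3, -3.4]
width: 51.4
```

>>> apply_moves --series '[[[-0.1,-0.1,2,0,0,0,0.4],[0,0,3,0,0,0,0.4],[0,0,3,0,0,0,0.4],[0,0,2,0,0,0,0.4],[0,0,1.3,0,0,0,0.4],[0,0,0.5,0,0,0,0.4],[0,0,0,0,0,0,0.4],[0,0,0,0,0,0,0.4],[0,0,0,0,0,0,0.4],[0,0,0,0,0,0,0.4]]]'

```text
t: 22.55
ee_pos: [422.8, -386.7, 29.2]
orientation: [2.219, 2.221, 0.0]
ft_force: [-0.5, 0.3, -3.1]
width: 51.7
```

>>> apply_moves --series '[[[0,0,0.3,0,0,0,0.4],[0,0,0,0,0,0,0.4],[0,0,0,0,0,0,0.4],[0,0,0,0,0,0,0.4]]]'

```text
t: 22.95
ee_pos: [422.3, -386.3, 25.3]
orientation: [-2.22, -2.222, -0.0]
ft_force: [0.3, -0.8, -3.7]
width: 51.2
```

>>> apply_moves --series '[[[0,0,0.06,0,0,0,0.4],[0,0,0.06,0,0,0,0.4],[0,0,0,0,0,0,0.4],[0,0,0,0,0,0,0.4]]]'

```text
t: 23.35
ee_pos: [422.4, -386.3, 24.2]
orientation: [2.22, 2.223, 0.0]
ft_force: [-0.9, 0.2, -0.6]
width: 51.1
```

>>> apply_moves --series '[[[0,0,0.04,0,0,0,0.4],[0,0,0,0,0,0,0.4],[0,0,0,0,0,0,0.4]]]'

```text
t: 23.65
ee_pos: [422.4, -386.3, 24.2]
orientation: [2.22, 2.223, -0.0]
ft_force: [-1.2, 1.3, 5.2]
width: 51.6
```

>>> apply_moves --series '[[[0,0,0,0,0,0,0.72],[0,0,0,0,0,0,0.72],[0,0,0,0,0,0,0.72],[0,0,-1,0,0,0,0.72],[0,0,-3,0,0,0,0.72],[0,0,-4,0,0,0,1],[0,0,-3,0,0,0,1],[0,0,-1,0,0,0,1],[1,1,0,0,0,0,1],[2,3,0,0,0,0,1],[3,4,0,0,0,0,1],[3,4,0,0,0,0,1]]]'

```text
t: 24.85
ee_pos: [542.8, -294.2, 141.8]
orientation: [-2.22, -2.219, 0.001]
ft_force: [-0.3, -0.6, -0.8]
width: 88.1
```

>>> apply_moves --series '[[[3,4,0,0,0,0,1],[3,4,0,0,0,0,1],[2.4,2.4,0,0,0,0,1],[1.5,1.5,0,0,0,0,1],[0,0,0,0,0,0,1],[0,0,0,0,0,0,1],[0,0,0,0,0,0,1]]]'

```text
t: 25.55
ee_pos: [659.8, -198.0, 143.0]
orientation: [-2.221, -2.22, 0.002]
ft_force: [-0.9, -1.2, 0.9]
width: 88.0
```

```bash
python3 - <<'E'
from h import *
print(ctrl.get_obs()["ee_pos"].round(1))
a=snap("scene","scene6"); b=snap("side","side6")
cs=[]
for d,q,r in ((a,[423,-386,15],30),(b,[423,-386,15],30),(a,[660,-198,49],40),(b,[660,-198,49],40)):
    x,y=proj(d,[q])[0].astype(int); print(x,y)
    cs.append(cv2.resize(d["img"][y-r:y+r,x-r:x+r],(300,300),interpolation=cv2.INTER_CUBIC))
cv2.imwrite("pics/c9.png",np.vstack([np.hstack(cs[:2]),np.hstack(cs[2:])]))
for d in (a,b): print(proj(d,[[661,-198,49]])[0].round(1))
E
```

```text
[ 659.8 -198.   143. ]
316 278
272 274
357 194
379 210
[358.2 194.5]
[380.  210.7]
```

View pics/c9.png

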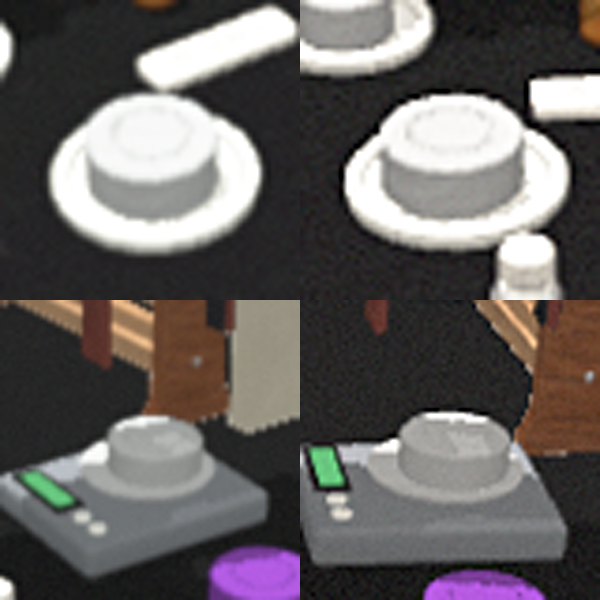

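The 52 mm disc is flat in the second holder, and the 64 mm disc sits at (661,-198). Next is the last weight.

>>> apply_moves --series '[[[0,0.1,2,0,0,0,1],[0,0,3,0,0,0,1],[0,0,2.3,0,0,0,1],[0,0,1,0,0,0,1],[0,0,0,0,0,0,1],[0,0,0,0,0,0,1],[0,0,0,0,0,0,1],[0,0,0,0,0,0,1]]]'

```text
t: 26.45
ee_pos: [663.0, -197.4, 62.1]
orientation: [2.219, 2.221, 0.002]
ft_force: [-0.1, 0.1, 0.3]
width: 87.8
```

>>> apply_moves --series '[[[0,0,0,0,0,0,1],[0,0,0,0,0,0,1]]]'

```text
t: 26.65
ee_pos: [662.5, -197.1, 61.2]
orientation: [2.22, 2.222, 0.001]
ft_force: [-0.7, -0.3, 0.3]
width: 87.6
```

>>> apply_moves --series '[[[-0.1,-0.1,0.1,0,0,0,1],[0,0,0,0,0,0,1],[0,0,0,0,0,0,0.55],[0,0,0,0,0,0,0.55],[0,0,0,0,0,0,0.55],[0,0,0,0,0,0,0.55],[0,0,0,0,0,0,0.55],[0,0,0,0,0,0,0.55],[0,0,0,0,0,0,0.55]]]'

```text
t: 27.55
ee_pos: [661.5, -198.1, 59.7]
orientation: [2.22, 2.222, 0.001]
ft_force: [2.3, 0.2, -2.4]
width: 63.3
```

>>> apply_moves --series '[[[0,0,-0.5,0,0,0,0.55],[0,0,-2,0,0,0,0.55],[0,0,-3,0,0,0,0.55],[0,0,-2,0,0,0,0.55],[0,0,-0.5,0,0,0,0.55],[0.2,-1,0,0,0,0,0.55],[0.5,-2.5,0,0,0,0,0.55],[0.5,-3,0,0,0,0,0.55],[0.5,-3,0,0,0,0,0.55],[0.5,-3,0,0,0,0,0.55],[0.5,-3,0,0,0,0,0.55],[0.5,-3,0,0,0,0,0.55]]]'

```text
t: 28.75
ee_pos: [472.7, -165.2, 138.1]
orientation: [-2.218, -2.22, 0.003]
ft_force: [0.5, 0.1, -4.2]
width: 63.1
```

>>> apply_moves --series '[[[0.5,-3,0,0,0,0,0.55],[0.3,-1.7,0,0,0,0,0.55],[0.2,-1,0,0,0,0,0.55],[0,0,0,0,0,0,0.55],[0,0,0,0,0,0,0.55],[0,0,0,0,0,0,0.55],[0,0,0,0,0,0,0.55]]]'

```text
t: 29.45
ee_pos: [420.0, -156.5, 139.7]
orientation: [2.22, 2.222, 0.0]
ft_force: [-0.9, 0.7, -5.3]
width: 63.2
```

>>> apply_moves --series '[[[0,0,2,0,0,0,0.55],[0,0,3,0,0,0,0.55],[0,0,3,0,0,0,0.55],[0,0,1.5,0,0,0,0.55],[0,0,1,0,0,0,0.55],[0,0,0.4,0,0,0,0.55],[0,0,0,0,0,0,0.55],[0,0,0,0,0,0,0.55],[0,0,0,0,0,0,0.55],[0,0,0,0,0,0,0.55]]]'

```text
t: 30.45
ee_pos: [419.6, -156.5, 31.3]
orientation: [2.219, 2.222, 0.001]
ft_force: [-0.5, 0.8, -5.4]
width: 63.3
```

>>> apply_moves --series '[[[0,0,0.3,0,0,0,0.55],[0,0,0.1,0,0,0,0.55],[0,0,0,0,0,0,0.55],[0,0,0,0,0,0,0.55],[0,0,0,0,0,0,0.55]]]'

```text
t: 30.95
ee_pos: [419.2, -156.3, 26.7]
orientation: [-2.22, -2.223, -0.0]
ft_force: [-0.0, 0.4, -4.7]
width: 63.3
```

>>> apply_moves --series '[[[0,0,0.1,0,0,0,0.55],[0,0,0.05,0,0,0,0.55],[0,0,0,0,0,0,0.55],[0,0,0,0,0,0,0.55],[0,0,0,0,0,0,0.55]]]'

```text
t: 31.45
ee_pos: [419.2, -156.3, 25.2]
orientation: [-2.22, -2.223, -0.0]
ft_force: [0.1, -0.0, -5.6]
width: 63.4
```

>>> apply_moves --series '[[[0,0,0.05,0,0,0,0.55],[0,0,0.02,0,0,0,0.55],[0,0,0,0,0,0,0.55],[0,0,0,0,0,0,0.55]]]'

```text
t: 31.85
ee_pos: [419.2, -156.3, 24.6]
orientation: [2.22, 2.222, 0.0]
ft_force: [-0.5, 0.1, 0.1]
width: 63.5
```

The floor now carries the full weight, so release, rise and back away.

>>> apply_moves --series '[[[0,0,0,0,0,0,0.9],[0,0,0,0,0,0,0.9],[0,0,0,0,0,0,0.9],[0,0,0,0,0,0,0.9],[0,0,-1,0,0,0,0.9],[0,0,-3,0,0,0,0.9],[0,0,-4,0,0,0,0.9],[0,0,-4,0,0,0,0.9],[0,0,-4,0,0,0,0.9],[0,0,-3,0,0,0,0.9],[0,0,0,0,0,0,0.9],[0,2,0,0,0,0,0.9]]]'

```text
t: 33.05
ee_pos: [437.7, -156.1, 215.5]
orientation: [2.221, 2.221, 0.0]
ft_force: [-0.1, 0.1, -1.2]
width: 79.2
```

>>> apply_moves --series '[[[0,4,0,0,0,0,0.9],[0,4,0,0,0,0,0.9],[0,4,0,0,0,0,0.9],[0,4,0,0,0,0,0.9],[0,3,0,0,0,0,0.9],[0,1,0,0,0,0,0.9],[0,0,0,0,0,0,0.9],[0,0,0,0,0,0,0.9]]]'

```text
t: 33.85
ee_pos: [637.5, -155.9, 213.7]
orientation: [-2.219, -2.221, 0.002]
ft_force: [-0.1, 0.1, -0.1]
width: 79.1
```

```bash
python3 - <<'E'
from h import *
o=ctrl.get_obs(); print(o["t"],o["ee_pos"].round(1),o["ft_force"].round(1))
a=snap("scene","scene7"); b=snap("side","side7")
i=b["img"][190:320,210:400]; j=a["img"][190:320,230:420]
cv2.imwrite("pics/c10.png",np.vstack([cv2.resize(k,(430,295),interpolation=cv2.INTER_CUBIC) for k in (i,j)]))
# vial amber mask before / after
for n in ("side0","side7"):
    h=cv2.cvtColor(load(n+".npz")["img"],cv2.COLOR_BGR2HSV); m=cv2.inRange(h,(8,120,60),(22,255,255)); m[:225]=0;m[265:]=0;m[:,:285]=0;m[:,325:]=0
    print(n,np.argwhere(m).mean(0).round(2))
E
```

```text
33.85 [ 637.5 -155.9  213.7] [-0.1  0.1 -0.1]
side0 [245.45 302.94]
side7 [245.45 302.94]
```

View pics/c10.png

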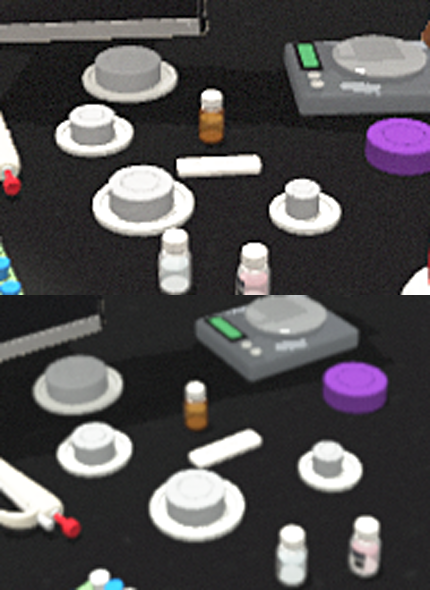

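All four weights sit flat inside the rims of their holders, the pan is empty, and the vial has not moved. I'm handing in the job.

```bash
python3 -c "
from workcell import ctrl
print(ctrl.close_job())"
```

```text
the job is handed in; nothing more can be done
None
```

I took the four weights off the pan from the top down and put each in its matching holder: 28, 40, 52, then 64 mm. I lowered each one until the force reading showed it touching the holder floor, then let go. The job was handed in at about 34 s with the gripper clear of everything.

- **Final check:** the last scene and side pictures show all four weights flat inside their rims and the balance pan empty. The amber vial's pixel position in the side view is the same as at the start.
- **Forces:** every reading at the end of a move stayed below 6 N.
- **Cameras that disagreed:** early on, the wrist camera read about 3–7 mm off from the two fixed cameras. I relied on the fixed pair, and the fingertip position around the first disc confirmed them.
- **Regrip:** I gripped the smallest weight slightly low at first, so I opened and regripped it 2 mm higher before lifting.

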